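Find the full tea caddy and slide it to the ledge

ROBOT

A 6-joint arm with a two-finger parallel gripper is mounted at the origin on the work surface. World frame = base frame: x ahead of the robot, y to its left, z up, the work surface at z = 0. Lengths are in m, angles in rad, forces in N, time in s.
With the tool pointing down it reaches from about 0.35 to 0.975 m from the base axis. Payload 4.9 kg.
Tool frame: the origin (TCP) lies midway between the tips of the shut fingers; the grasp point (between the pads) lies 19 mm behind it (ctrl.tcp_to_grasp is the distance from the TCP to the grasp point, in m); z points along the fingers, y is the line along which they close (so a half turn about z gives the same grasp; the last joint's range is limited). The gripper opens to 85 mm and grips with 20 to 120 N. Pads are 22 mm wide; open, the fingers measure 114 mm over their backs; the gripper's body (76 mm by 85 mm) begins 54 mm behind the grasp point. The pads swing forward as they close: fully open they stand 13 mm farther back than shut.
Start: joints at [1.011, 0.053, 1.613, -0, 1.476, -0.119], TCP at [0.267, 0.565, 0.231] pointing down, gripper open.
Joint ranges: [-3.01, 3.01], [-1.01, 2.22], [0.06, 2.58], [-1.02, 4.17], [0.09, 2.62], [-3.14, 3.14]. Speed limits (rad/s): [2.57, 2.57, 3.14, 3.14, 3.14, 3.14].

INTERFACE

Orientations are given as a rotation vector (axis times angle).
In Python, from station import ctrl, monitor, get_image, camera_params gives the robot as it stands (ctrl), with the cameras as plain functions and the readings (monitor).
- The arm moves only by the tool send_path, called after "Emit:" as name(argument=value, ...) on one line, values as JSON. Schema: {"type":"object","properties":{"offsets":{"type":"object","properties":{"deltas":{"type":"array","items":{"type":"array","items":{"type":"number"},"minItems":7,"maxItems":7},"minItems":1,"maxItems":20}},"additionalProperties":false,"required":["deltas"]},"clamp_n":{"type":"number"},"only":{"type":"string"},"quiet":{"type":"boolean"},"lines":{"type":"string"}},"required":["offsets"],"additionalProperties":false}. offsets is an object whose key "deltas" holds a list of rows, 1 to 20 of them, each of 7 numbers: the finger opening in m, then dx, dy, dz in m, then a rotation vector rx, ry, rz in rad; each row is the pose to reach, as a shift and turn from the pose commanded when the call began, along the tool's axes at that moment; what a row does not reach only later rows make up. A row lasts 1/12 s, in which the tool goes at most 0.0417 m and 0.125 rad, less where a joint would pass 70% of its speed; a pose out of reach is approached as far as the arm can. The fingers move at their own pace and stop on an object; clamp_n is the grip in N (left out, the last holds). Time passes only in rows, so rows that do not move let the fingers close. The tool returns the time, the measured TCP pose, the force, the opening and the grip force at its end. only (a regular expression) keeps the lines of the reply that match it, lines (a string "A,B") keeps lines A to B, and quiet returns only ok. Input that does not fit is refused with a message, and nothing moves.
- monitor.get_obs(): the state, without advancing time (a new reading comes with each control period).
- get_image(name): name is "side" or "top" or "wrist"; returns the picture (420x560x3 uint8, red, green, blue); there is no depth.
- camera_params(name): a dict with "fx", "fy", "cx", "cy" (pixels), "T" (4x4, takes a point from camera to world coordinates); the wrist camera has in their place "tool_from_camera" (4x4, takes a point from camera to tool coordinates, whose origin is the TCP and whose axes are the flange's). Camera axes: x right, y down, z forward; pixel columns grow to the right and rows downward; lengths in m; the calibration is good to about 2 mm. A picture is of the moment at which its call begins: read the wrist's pose just before it. camera_params takes no time and is no camera call.
- ctrl.finish_job(): hands the job in; it is judged then, once.
The state is a dict: "t": time; "q": joint angles; "dq": joint speeds; "effort": joint torques, N m; "tool_pos": TCP position; "tool_rot": TCP orientation; "contact_force": force on the tool from outside, world axes, zero at the start; "wrist_torque": the same for the moment, N m; "opening": finger opening in m; "grip_force": force on a finger pad.
Only numpy, scipy, OpenCV 4.12 (cv2) and the standard library are available. Lean on these libraries where they do the work, as an engineer would, in place of code of your own. Each camera call takes 0.05 s, during which the arm holds its last target. There are 200 camera calls.

TASK

Three identical closed tea caddies stand in the lanes of the wooden stand, and only one of them is full. Lift each in turn by its handle, going from the robot's left to its right, clear of the rails, to feel its weight, and set it back upright in its lane. Then push the full one, without lifting it, straight along its lane onto the ledge behind until it stands upright and square against the steel lip, leaving the other two in their lanes and everything else undisturbed.

Things in the scene. Friction and masses are not known exactly. Their poses are not given: they have to be found in the camera images.
- stand: fixed dark wooden stand, board 12 mm thick, 225 mm long (x, -112 to +112 mm), 392 mm wide (y, -245 to +147 mm). Origin at counter level under the far end of the middle caddy lane; x points along the lanes, away from the robot; y to the robot's left. Its near half has four parallel lanes (three caddies, then a jar); its far half is a flat open ledge at the same level, ended by a steel lip.
- stand_lanes (a point): point on the board (12 mm above the counter), middle caddy lane, where a caddy's origin starts within 10 mm (stand x = -53, y = 0). Lane centres at stand y = +98, 0, -98 mm (caddies) and -196 mm (jar). Lanes are 90 mm wide (outer two at least 86) between rails 8 mm wide and 14 mm high, from x = -105 to 0 mm, open at both ends.
- stand_lip (a point): point on the board at the near face of the steel lip (stand x = +100, y = 0). The lip runs along y across the whole stand, 20 mm high, 10 mm thick. The ledge lies between x = 0 and it. A caddy home against the lip has its origin 45 mm before it (stand x = +55).
- caddy_a: one of three identical closed metal tins; any may be the full one (0.7 to 0.8 kg; the other two 0.25 to 0.35 kg). Body 90 (x) x 78 (y) x 90 mm high, lid fixed on. On top a black T handle: bar 46 long (x), 16 wide (y), 24 mm high on a 10 mm stem; handle top 124 mm above the underside. Origin: centre of the underside; z up, x along its lane. Lane varies.
- caddy_b: one of three identical closed metal tins; any may be the full one (0.7 to 0.8 kg; the other two 0.25 to 0.35 kg). Body 90 (x) x 78 (y) x 90 mm high, lid fixed on. On top a black T handle: bar 46 long (x), 16 wide (y), 24 mm high on a 10 mm stem; handle top 124 mm above the underside. Origin: centre of the underside; z up, x along its lane. Lane varies.
- caddy_c: one of three identical closed metal tins; any may be the full one (0.7 to 0.8 kg; the other two 0.25 to 0.35 kg). Body 90 (x) x 78 (y) x 90 mm high, lid fixed on. On top a black T handle: bar 46 long (x), 16 wide (y), 24 mm high on a 10 mm stem; handle top 124 mm above the underside. Origin: centre of the underside; z up, x along its lane. Lane varies.
- jar: glass jar of 64 mm diameter, 85 mm high, in the stand's fourth lane (far right); origin at its foot. Leave alone.
- press: coffee press, 90 mm diameter, 200 mm high, left of the stand; origin at its foot. Leave alone.
- mug: white mug, 80 mm diameter, 90 mm high, right of the stand; origin at its foot. Leave alone.
- salt: salt mill, 44 mm diameter, 95 mm high, left of the stand; origin at its foot. Leave alone.
- pepper: pepper mill, 44 mm diameter, 95 mm high, left of the stand; origin at its foot. Leave alone.
- spoon: wooden spoon 180 mm long lying along x, left of the stand; origin under its middle. Leave alone.

How it is judged:
On the way, in this order (a step that is already met when the one before it is completed fails the run):
1. the caddy in the left lane (robot's view) is lifted clear of the rails (((z of caddy_a in the frame of stand above 0.026 m and x of caddy_a in the frame of stand below 0 m and y of caddy_a in the frame of stand between 0.053 and 0.143 m) or (z of caddy_b in the frame of stand above 0.026 m and x of caddy_b in the frame of stand below 0 m and y of caddy_b in the frame of stand between 0.053 and 0.143 m) or (z of caddy_c in the frame of stand above 0.026 m and x of caddy_c in the frame of stand below 0 m and y of caddy_c in the frame of stand between 0.053 and 0.143 m))), for 0.2 s.
2. then the caddy in the middle lane is lifted clear of the rails (((z of caddy_a in the frame of stand above 0.026 m and x of caddy_a in the frame of stand below 0 m and y of caddy_a in the frame of stand between -0.045 and 0.045 m) or (z of caddy_b in the frame of stand above 0.026 m and x of caddy_b in the frame of stand below 0 m and y of caddy_b in the frame of stand between -0.045 and 0.045 m) or (z of caddy_c in the frame of stand above 0.026 m and x of caddy_c in the frame of stand below 0 m and y of caddy_c in the frame of stand between -0.045 and 0.045 m))), for 0.2 s.
3. then the caddy in the third lane is lifted clear of the rails (((z of caddy_a in the frame of stand above 0.026 m and x of caddy_a in the frame of stand below 0 m and y of caddy_a in the frame of stand between -0.143 and -0.053 m) or (z of caddy_b in the frame of stand above 0.026 m and x of caddy_b in the frame of stand below 0 m and y of caddy_b in the frame of stand between -0.143 and -0.053 m) or (z of caddy_c in the frame of stand above 0.026 m and x of caddy_c in the frame of stand below 0 m and y of caddy_c in the frame of stand between -0.143 and -0.053 m))), for 0.2 s.
4. all three caddies stand upright in their lanes again (x of caddy_a in the frame of stand between -0.085 and -0.025 m and y of caddy_a in the frame of stand between -0.12 and 0.12 m and z of each of caddy_a, caddy_b, caddy_c in the frame of stand below 0.017 m and angle between each of caddy_a, caddy_b, caddy_c's own z axis and vertical below 0.08 rad and linear speed of each of caddy_a, caddy_b, caddy_c below 0.02 m/s and x of caddy_b in the frame of stand between -0.085 and -0.025 m and y of caddy_b in the frame of stand between -0.12 and 0.12 m and x of caddy_c in the frame of stand between -0.085 and -0.025 m and y of caddy_c in the frame of stand between -0.12 and 0.12 m), for 0.2 s.
At the end, for the whole second after the job is handed in: The full caddy (the one that weighs more than 5.2 N on the stand) stands upright and at rest on the ledge, its far side within 8 mm of the steel lip and square to it within 0.2 rad; the two light caddies stand upright and at rest in the lanes (((x of caddy_a in the frame of stand between 0.047 and 0.062 m and y of caddy_a in the frame of stand between -0.15 and 0.15 m and z of caddy_a in the frame of stand below 0.017 m and angle between the x axis of caddy_a and the x axis of stand, either way round below 0.2 rad and angle between caddy_a's own z axis and vertical below 0.08 rad and linear speed of caddy_a below 0.02 m/s and contact force between caddy_a and stand above 5.2 N and (x of caddy_b in the frame of stand between -0.085 and -0.025 m and y of caddy_b in the frame of stand between -0.12 and 0.12 m and z of caddy_b in the frame of stand below 0.017 m and angle between caddy_b's own z axis and vertical below 0.08 rad and linear speed of caddy_b below 0.02 m/s) and (x of caddy_c in the frame of stand between -0.085 and -0.025 m and y of caddy_c in the frame of stand between -0.12 and 0.12 m and z of caddy_c in the frame of stand below 0.017 m and angle between caddy_c's own z axis and vertical below 0.08 rad and linear speed of caddy_c below 0.02 m/s)) or (x of caddy_b in the frame of stand between 0.047 and 0.062 m and y of caddy_b in the frame of stand between -0.15 and 0.15 m and z of caddy_b in the frame of stand below 0.017 m and angle between the x axis of caddy_b and the x axis of stand, either way round below 0.2 rad and angle between caddy_b's own z axis and vertical below 0.08 rad and linear speed of caddy_b below 0.02 m/s and contact force between caddy_b and stand above 5.2 N and (x of caddy_a in the frame of stand between -0.085 and -0.025 m and y of caddy_a in the frame of stand between -0.12 and 0.12 m and z of caddy_a in the frame of stand below 0.017 m and angle between caddy_a's own z axis and vertical below 0.08 rad and linear speed of caddy_a below 0.02 m/s) and (x of caddy_c in the frame of stand between -0.085 and -0.025 m and y of caddy_c in the frame of stand between -0.12 and 0.12 m and z of caddy_c in the frame of stand below 0.017 m and angle between caddy_c's own z axis and vertical below 0.08 rad and linear speed of caddy_c below 0.02 m/s)) or (x of caddy_c in the frame of stand between 0.047 and 0.062 m and y of caddy_c in the frame of stand between -0.15 and 0.15 m and z of caddy_c in the frame of stand below 0.017 m and angle between the x axis of caddy_c and the x axis of stand, either way round below 0.2 rad and angle between caddy_c's own z axis and vertical below 0.08 rad and linear speed of caddy_c below 0.02 m/s and contact force between caddy_c and stand above 5.2 N and (x of caddy_a in the frame of stand between -0.085 and -0.025 m and y of caddy_a in the frame of stand between -0.12 and 0.12 m and z of caddy_a in the frame of stand below 0.017 m and angle between caddy_a's own z axis and vertical below 0.08 rad and linear speed of caddy_a below 0.02 m/s) and (x of caddy_b in the frame of stand between -0.085 and -0.025 m and y of caddy_b in the frame of stand between -0.12 and 0.12 m and z of caddy_b in the frame of stand below 0.017 m and angle between caddy_b's own z axis and vertical below 0.08 rad and linear speed of caddy_b below 0.02 m/s)))); the robot touches nothing.
It fails at once if a caddy is carried over the ledge instead of being slid ((x of caddy_a in the frame of stand above -0.01 m and z of caddy_a in the frame of stand above 0.022 m) or (x of caddy_b in the frame of stand above -0.01 m and z of caddy_b in the frame of stand above 0.022 m) or (x of caddy_c in the frame of stand above -0.01 m and z of caddy_c in the frame of stand above 0.022 m)).
It fails at once if a caddy is tipped by more than 0.35 rad (angle between any of caddy_a, caddy_b, caddy_c's own z axis and vertical above 0.35 rad).
It fails at once if another thing (jar, press, mug, mills, spoon) is moved by more than 25 mm (distance of any of jar, press, mug, salt, pepper, spoon from where it was at the start of the episode above 0.025 m).
It also fails if it takes over 72 s, if anything falls off the work surface, if the arm or the gripper's body presses on something with over 40 N, if the wrist force passes 120 N, or if a joint passes its speed limit or range.

## Working session

There is one attempt and no reset: what is moved stays moved. The work goes in short steps, Python scripts to look and compute and a tool call to move; the robot and the scene stay as the last step left them, time stands still between calls to the robot, and variables do not carry over. Pictures are saved under pics/ and viewed, at most 10 in all, crops included, and the job is handed in when it is done.

```bash
ls; mkdir -p pics
```

Create h.py:
```python
import numpy as np,cv2
from station import ctrl, monitor, get_image, camera_params
from scipy.spatial.transform import Rotation as R
def ray(name,u,v,z):
    p=camera_params(name);T=np.array(p["T"])
    d=T[:3,:3]@np.array([(u-p["cx"])/p["fx"],(v-p["cy"])/p["fy"],1.]);o=T[:3,3]
    return o+d*(z-o[2])/d[2]
def proj(name,P):
    p=camera_params(name);T=np.linalg.inv(np.array(p["T"]))
    c=T[:3,:3]@np.array(P)+T[:3,3];return p["fx"]*c[0]/c[2]+p["cx"],p["fy"]*c[1]/c[2]+p["cy"]
```

Run:
```python
from h import *
for n in("top","side"):
    im=get_image(n);cv2.imwrite(f"pics/{n}0.png",im[:,:,::-1])
    p=camera_params(n);print(n,p["fx"],np.round(p["T"],3).tolist())
o=monitor.get_obs();print(o["t"],o["tool_pos"],R.from_rotvec(o["tool_rot"]).as_matrix().round(3).tolist(),o["contact_force"],o["opening"])
```

```text
pics
station.py
top 379.00268271593325 [[-0.002, -0.989, 0.148, 0.396], [-1.0, -0.001, -0.023, -0.004], [0.023, -0.148, -0.989, 1.069], [0.0, 0.0, 0.0, 1.0]]
side 434.9031193925791 [[0.758, -0.48, 0.441, -0.012], [-0.652, -0.554, 0.517, -0.673], [-0.004, -0.68, -0.733, 0.972], [0.0, 0.0, 0.0, 1.0]]
0.1 [0.26636207 0.56478322 0.23017576] [[-0.904, 0.427, -0.001], [0.427, 0.904, -0.002], [0.0, -0.002, -1.0]] [ 0.3190117   0.77731365 -0.57808613] 0.08566326166548828
```

View pics/top0.png

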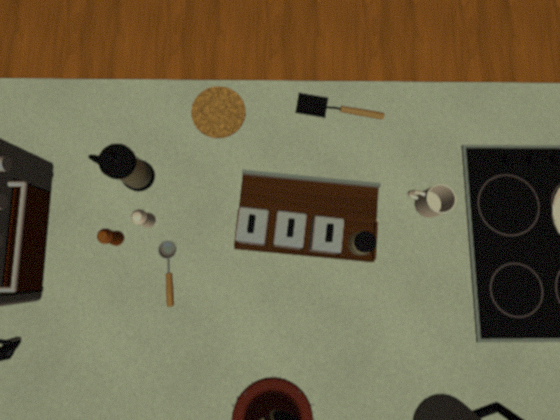

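View pics/side0.png

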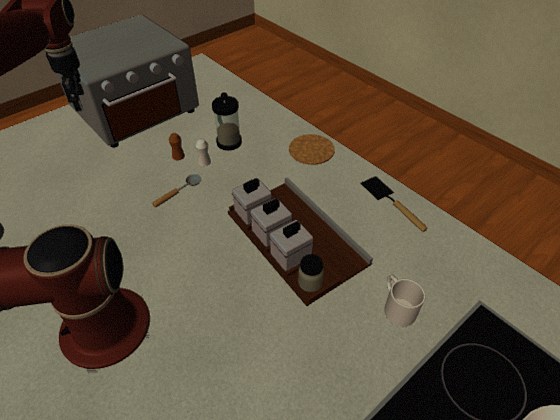

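The top view shows the caddy handles at about (252,224), (290,230) and (329,233). The stand's corners are at about (243,172), (379,185), (376,261) and (235,248). Next I'll measure them.

Run:
```python
from h import *
im=cv2.imread("pics/top0.png");hsv=cv2.cvtColor(im,cv2.COLOR_BGR2HSV)
# stand wood + everything non counter
x0,y0=225,165
crop=im[165:270,225:390]
g=crop.max(2)
# handles
m=(g<45).astype(np.uint8)
n,l,s,c=cv2.connectedComponentsWithStats(m)
for i in range(1,n):
    if s[i,4]>25:
        u,v=c[i]+[x0,y0];ys,xs=np.nonzero(l==i);r=cv2.minAreaRect(np.c_[xs,ys].astype(np.float32))
        print("dark",s[i],(u,v),r[1:],ray("top",u,v,0.130).round(4))
# lids
m=((g>110)&(hsv[165:270,225:390,1]<45)).astype(np.uint8)
wood=((hsv[165:270,225:390,1]>100)&(g>20)).astype(np.uint8)
for nm,mm in(("lid",m),("wood",wood)):
  n,l,s,c=cv2.connectedComponentsWithStats(mm)
  for i in range(1,n):
    if s[i,4]>300:
        ys,xs=np.nonzero(l==i);r=cv2.minAreaRect(np.c_[xs+x0,ys+y0].astype(np.float32));print(nm,s[i],r)
        if nm=="wood":
            for b in cv2.boxPoints(r):print(b,ray("top",*b,0.012).round(4))
big=cv2.resize(crop,None,fx=4.8,fy=4.8,interpolation=cv2.INTER_CUBIC);cv2.imwrite("pics/crop.png",cv2.convertScaleAbs(big,alpha=1.6))
```

```text
dark [23 50  7 17 77] (np.float64(250.8181818181818), np.float64(223.4025974025974)) ((4.767570495605469, 16.111101150512695), 9.462322235107422) [0.5034 0.0519 0.13  ]
dark [63 55  6 16 72] (np.float64(290.27777777777777), np.float64(227.27777777777777)) ((4.34121561050415, 15.504340171813965), 7.125016689300537) [ 0.4938 -0.0464  0.13  ]
dark [101  60   7  16  86] (np.float64(329.1162790697674), np.float64(232.56976744186045)) ((5.190281867980957, 15.570846557617188), 6.340191841125488) [ 0.4806 -0.1432  0.13  ]
dark [129  66  22  27 390] (np.float64(365.25384615384615), np.float64(241.27179487179487)) ((26.0, 21.0), 90.0) [ 0.4589 -0.233   0.13  ]
lid [ 10  43  33  36 787] ((250.97271728515625, 225.23207092285156), (29.210311889648438, 33.41659164428711), 6.709836959838867)
lid [ 49  47  32  36 794] ((289.6402893066406, 229.23780822753906), (28.270471572875977, 33.46075439453125), 6.34019136428833)
lid [ 87  52  32  35 772] ((327.5182800292969, 234.1626739501953), (28.408836364746094, 33.3803825378418), 6.115502834320068)
wood [  10   10  143   86 6200] ((307.9752502441406, 217.7556610107422), (140.60121154785156, 74.07329559326172), 5.5275397300720215)
[234.434   247.84843] [0.4487 0.1036 0.012 ]
[241.56908 174.11958] [0.6584 0.0868 0.012 ]
[381.51648 187.66289] [ 0.6201 -0.3138  0.012 ]
[374.3814  261.39172] [ 0.4108 -0.2852  0.012 ]
```

View pics/crop.png

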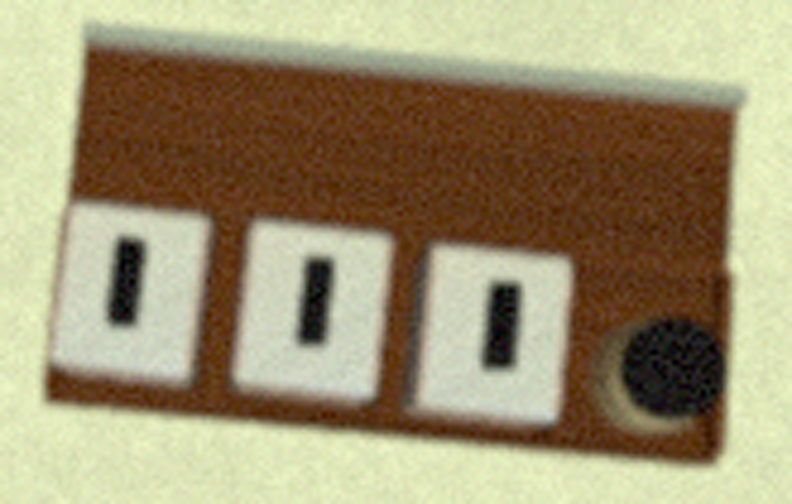

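Run:
```python
from h import *
def c(x,y,z):return ray("top",225+(x+.5)/4.8-.5,165+(y+.5)/4.8-.5,z)[:2]
def yaw(a,b):d=b-a;return np.arctan2(d[1],d[0])
# front edge L/R, lip top near edge L/R
fl,fr=c(46,402,.012),c(716,462,.012);ll,lr=c(88,46,.032),c(736,105,.032)
print("front",fl,fr,yaw(fr,fl)-np.pi/2,np.linalg.norm(fl-fr));print("lip",ll,lr,yaw(lr,ll)-np.pi/2,np.linalg.norm(ll-lr))
t=(yaw(fr,fl)+yaw(lr,ll))/2-np.pi/2
ex=np.array([np.cos(t),np.sin(t)]);ey=np.array([-ex[1],ex[0]])
# origin: x from lip (+100) & front(-112); y from corners
ox=((ll+lr)/2@ex-.1+(fl+fr)/2@ex+.1125)/2;oy=((fl+fr+ll+lr)/4)@ey+.049
o=ex*ox+ey*oy;print("yaw",t,"origin",o,"len",((ll+lr-fl-fr)/2)@ex)
for u,v in((250.8,223.4),(290.3,227.3),(329.1,232.6)):
    p=ray("top",u,v,.132)[:2]-o;print("handle in stand",p@ex,p@ey)
for y in(.098,0,-.098):print(o-.053*ex+y*ey)
ob=monitor.get_obs();Rm=R.from_rotvec(ob["tool_rot"]);print(Rm.inv().apply(np.append(o-.053*ex+.098*ey,.2)-ob["tool_pos"]),t)
```

```text
front [0.44729491 0.10423943] [ 0.41230353 -0.28358789] -0.08998049239815353 0.3894026472626337
lip [0.65326071 0.08121151] [ 0.61924087 -0.29798463] -0.0894761321863744 0.3807191395033948
yaw -0.08972831229226408 origin [ 0.54364065 -0.05078757] len 0.20729781610940934
handle in stand -0.04944952524465744 0.09854824845316208
handle in stand -0.05030761190467027 -5.245272659465134e-05
handle in stand -0.05480735089143938 -0.09733628746873366
[0.49963544 0.05156741]
[ 0.49085386 -0.04603834]
[ 0.48207228 -0.1436441 ]
[-0.42994476 -0.36457997  0.03076444] -0.08972831229226408
```

Emit:
send_path(offsets={"deltas":[[0.06,-0.21,-0.18,0,0,0,-0.17],[0.06,-0.21,-0.18,0,0,0,-0.17],[0.06,-0.21,-0.18,0,0,0,-0.17],[0.06,-0.21,-0.18,0,0,0,-0.17],[0.06,-0.21,-0.18,0,0,0,-0.17],[0.06,-0.21,-0.18,0,0,0,-0.17],[0.06,-0.430,-0.365,0,0,0,-0.351],[0.06,-0.430,-0.365,0.02,0,0,-0.351],[0.06,-0.430,-0.365,0.02,0,0,-0.351],[0.06,-0.430,-0.365,0.02,0,0,-0.351],[0.06,-0.430,-0.365,0.02,0,0,-0.351],[0.06,-0.430,-0.365,0.02,0,0,-0.351],[0.06,-0.430,-0.365,0.02,0,0,-0.351],[0.06,-0.430,-0.365,0.02,0,0,-0.351],[0.06,-0.430,-0.365,0.02,0,0,-0.351],[0.06,-0.430,-0.365,0.02,0,0,-0.351],[0.06,-0.430,-0.365,0.02,0,0,-0.351],[0.06,-0.430,-0.365,0.02,0,0,-0.351]]})

```text
t: 1.6
tool_pos: [0.4994, 0.0526, 0.2112]
tool_rot: [-0.139, -3.138, -0.0]
contact_force: [-0.2, 0.1, 0.8]
opening: 0.0602
grip_force: 0.0
```

Run:
```python
from h import *
o=monitor.get_obs();im=get_image("wrist");cv2.imwrite("pics/w1.png",im[:,:,::-1])
Rm=R.from_rotvec(o["tool_rot"]);print(o["t"],o["tool_pos"],Rm.as_matrix().round(3).tolist(),o["contact_force"])
p=camera_params("wrist");print(p)
```

```text
1.6 [0.49937287 0.05262348 0.21115877] [[-0.996, 0.088, -0.0], [0.088, 0.996, 0.0], [0.0, 0.0, -1.0]] [-0.23921558  0.07736754  0.82456672]
{'fx': 293.70181414046436, 'fy': 293.70181414046436, 'cx': 279.1195293710406, 'cy': 215.22268257204522, 'tool_from_camera': array([[-5.39915461e-05, -9.49032579e-01, -3.15177983e-01,
         8.08664819e-02],
       [ 9.99999666e-01, -3.08216339e-04,  7.56765487e-04,
        -2.35270884e-04],
       [-8.15338106e-04, -3.15177837e-01,  9.49032279e-01,
        -1.42357092e-01],
       [ 0.00000000e+00,  0.00000000e+00,  0.00000000e+00,
         1.00000000e+00]])}
```

View pics/w1.png

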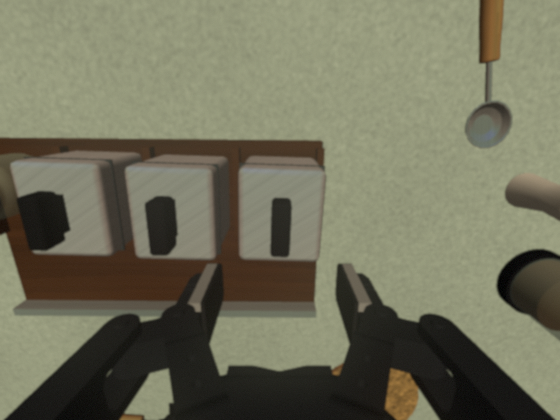

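The wrist view is aligned with the stand. The left caddy's handle is at about (281,227), the lip's near edge runs along row 302, and the other handles are at about (161,225) and (43,222).

Add to h.py:
```python
def wray(o,u,v,z):
    p=camera_params("wrist");M=np.array(p["tool_from_camera"]);Rm=R.from_rotvec(o["tool_rot"]).as_matrix()
    d=Rm@M[:3,:3]@np.array([(u-p["cx"])/p["fx"],(v-p["cy"])/p["fy"],1.]);c=o["tool_pos"]+Rm@M[:3,3]
    return c+d*(z-c[2])/d[2]
```

Run:
```python
from h import *
o=monitor.get_obs();im=cv2.imread("pics/w1.png")
g=im.max(2)
m=(g[150:270]<50).astype(np.uint8)
n,l,s,c=cv2.connectedComponentsWithStats(m)
for i in range(1,n):
    if s[i,4]>200:
        x,y,w,h,a=s[i];print(x,y+150,w,h,a)
        # top face of bar: far end / near end at z=.136
        print(wray(o,x+w/2,y+150,.136).round(4),wray(o,x+w/2,y+150+h,.136).round(4))
for u in(60,280):
    col=im[240:330,u].astype(int);print(u,col[:, :].max(1)[50:80].tolist())
    print(wray(o,u,302,.032))
print([wray(o,*q,.102).round(4).tolist() for q in((240,165),(324,168),(238,258),(320,260))])
```

```text
17 192 52 58 2294
[ 0.4565 -0.1237  0.136 ] [ 0.5035 -0.1401  0.136 ]
146 197 30 57 1420
[ 0.4682 -0.0352  0.136 ] [ 0.5155 -0.0455  0.136 ]
272 199 18 57 943
[0.4779 0.0561 0.136 ] [0.526  0.0519 0.136 ]
503 250 57 20 533
[0.5386 0.2554 0.136 ] [0.5573 0.2587 0.136 ]
60 [67, 68, 68, 71, 71, 71, 72, 70, 71, 76, 87, 94, 96, 94, 93, 94, 94, 96, 97, 101, 108, 111, 111, 111, 114, 124, 141, 148, 151, 152]
[ 0.61692816 -0.23869439  0.032     ]
280 [72, 69, 70, 71, 70, 73, 70, 71, 70, 70, 73, 81, 92, 98, 96, 96, 96, 97, 97, 98, 103, 107, 113, 113, 112, 114, 119, 133, 145, 152]
[0.6418515 0.041408  0.032    ]
[[0.4541, 0.0232, 0.102], [0.463, 0.0946, 0.102], [0.5412, 0.0099, 0.102], [0.5502, 0.0873, 0.102]]
```

Emit:
send_path(offsets={"deltas":[[0.06,-0.003,0.001,0.03,0,0,0],[0.06,-0.003,0.001,0.06,0,0,0],[0.06,-0.003,0.001,0.08,0,0,0],[0.06,-0.003,0.001,0.1,0,0,0],[0.06,-0.003,0.001,0.1,0,0,0],[0.06,-0.003,0.001,0.1,0,0,0],[0,-0.003,0.001,0.1,0,0,0],[0,-0.003,0.001,0.1,0,0,0],[0,-0.003,0.001,0.1,0,0,0],[0,-0.003,0.001,0.1,0,0,0],[0,-0.003,0.001,0.1,0,0,0],[0,-0.003,0.001,0.1,0,0,0]]}, clamp_n=50)

```text
t: 2.65
tool_pos: [0.5039, 0.0525, 0.113]
tool_rot: [0.141, 3.136, 0.001]
contact_force: [-1.1, 1.8, 6.0]
opening: 0.0154
grip_force: 51.6
```

Emit:
send_path(offsets={"deltas":[[0,0,0,-0.01,0,0,0],[0,0,0,-0.02,0,0,0],[0,0,0,-0.03,0,0,0],[0,0,0,-0.035,0,0,0],[0,0,0,-0.035,0,0,0],[0,0,0,-0.035,0,0,0],[0,0,0,-0.035,0,0,0],[0,0,0,-0.035,0,0,0],[0,0,0,-0.035,0,0,0]]})

```text
t: 3.4
tool_pos: [0.5024, 0.0524, 0.1455]
tool_rot: [-0.141, -3.137, 0.0]
contact_force: [-0.2, -0.2, -3.8]
opening: 0.0146
grip_force: 50.3
```

Run:
```python
from h import *
o=monitor.get_obs();print(o["contact_force"],o["wrist_torque"])
im=get_image("side");p=cv2.resize(im[150:310,210:400],None,fx=3,fy=3);cv2.imwrite("pics/s1.png",p[:,:,::-1])
```

```text
[-0.1708495  -0.21894176 -3.81825865] [ 0.02189388 -0.00643141 -0.02555367]
```

View pics/s1.png

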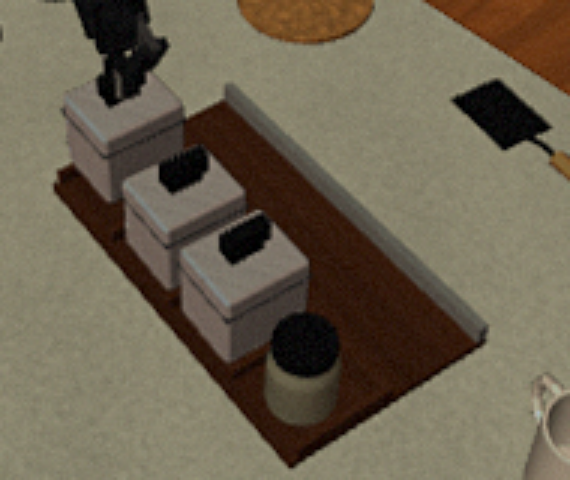

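The left caddy is lifted, with its handle at (120,85) in the crop. It reads about 3.8 N, so it is probably light. I'll set it back and go to the middle one.

Emit:
send_path(offsets={"deltas":[[0,0,0,0.01,0,0,0],[0,0,0,0.02,0,0,0],[0,0,0,0.028,0,0,0],[0,0,0,0.032,0,0,0],[0,0,0,0.034,0,0,0],[0,0,0,0.034,0,0,0],[0,0,0,0.034,0,0,0],[0.06,0,0,0.034,0,0,0],[0.06,0,0,0.034,0,0,0],[0.06,0,0,0.034,0,0,0],[0.06,0,0,0.034,0,0,0],[0.06,0,0,0.034,0,0,0],[0.06,0,0,0.01,0,0,0],[0.06,0,0,-0.03,0,0,0],[0.06,0,0,-0.05,0,0,0],[0.06,0,0,-0.05,0,0,0],[0.06,0,0,-0.05,0,0,0]]})

```text
t: 4.87
tool_pos: [0.5039, 0.0523, 0.198]
tool_rot: [0.141, 3.135, 0.0]
contact_force: [1.2, -0.3, -0.7]
opening: 0.0597
grip_force: 0.0
```

Run:
```python
from h import *
o=monitor.get_obs();Rm=R.from_rotvec(o["tool_rot"])
im=get_image("wrist");cv2.imwrite("pics/w2.png",im[:,:,::-1])
m=(im.max(2)[150:290]<50).astype(np.uint8);n,l,s,c=cv2.connectedComponentsWithStats(m)
for i in range(1,n):
    if s[i,4]>200:
        x,y,w,h,a=s[i];a_,b_=wray(o,x+w/2,y+150,.136),wray(o,x+w/2,y+150+h,.136);print(x,y+150,w,h,((a_+b_)/2).round(4))
t=-.0892;ex=np.array([np.cos(t),np.sin(t)]);ey=np.array([-ex[1],ex[0]]);O=np.array([.5461,-.0508])
for y in(0,-.098):print(O-.053*ex+y*ey,Rm.inv().apply(np.append(O-.053*ex+y*ey,.11)-o["tool_pos"]))
```

```text
0 190 57 63 [ 0.4803 -0.1315  0.136 ]
270 195 19 60 [0.4997 0.053  0.136 ]
137 196 34 60 [ 0.4921 -0.04    0.136 ]
505 250 55 40 [0.5546 0.247  0.136 ]
207 264 17 26 [ 0.5381 -0.0012  0.136 ]
337 265 15 25 [0.5477 0.1002 0.136 ]
[ 0.49331071 -0.04607867] [ 0.00207917 -0.09899729  0.08799244]
[ 0.4845807  -0.14368905] [ 0.00202151 -0.19699727  0.08797357]
```

Emit:
send_path(offsets={"deltas":[[0.06,0,-0.04,0,0,0,0],[0.06,0.001,-0.08,0,0,0,0],[0.06,0.001,-0.098,0,0,0,0],[0.06,0.001,-0.098,0,0,0,0],[0.06,0.001,-0.098,0.04,0,0,0],[0.06,0.001,-0.098,0.07,0,0,0],[0.06,0.001,-0.098,0.084,0,0,0],[0.06,0.001,-0.098,0.084,0,0,0],[0.06,0.001,-0.098,0.084,0,0,0],[0,0.001,-0.098,0.084,0,0,0],[0,0.001,-0.098,0.084,0,0,0],[0,0.001,-0.098,0.084,0,0,0],[0,0.001,-0.098,0.084,0,0,0],[0,0.001,-0.098,0.084,0,0,0],[0,0.001,-0.098,0.084,0,0,0]]}, clamp_n=50)

```text
t: 6.17
tool_pos: [0.4942, -0.0455, 0.114]
tool_rot: [0.141, 3.136, -0.001]
contact_force: [0.0, -1.0, 5.1]
opening: 0.0153
grip_force: 51.4
```

Emit:
send_path(offsets={"deltas":[[0,0,0,-0.01,0,0,0],[0,0,0,-0.02,0,0,0],[0,0,0,-0.03,0,0,0],[0,0,0,-0.035,0,0,0],[0,0,0,-0.035,0,0,0],[0,0,0,-0.035,0,0,0],[0,0,0,-0.035,0,0,0],[0,0,0,-0.035,0,0,0],[0,0,0,-0.035,0,0,0],[0,0,0,-0.035,0,0,0]]})

```text
t: 7.0
tool_pos: [0.4928, -0.045, 0.1468]
tool_rot: [-0.141, -3.137, -0.0]
contact_force: [-1.3, -0.1, -6.6]
opening: 0.0147
grip_force: 49.8
```

Emit:
send_path(offsets={"deltas":[[0,0,0,0.01,0,0,0],[0,0,0,0.02,0,0,0],[0,0,0,0.028,0,0,0],[0,0,0,0.032,0,0,0],[0,0,0,0.034,0,0,0],[0,0,0,0.034,0,0,0],[0,0,0,0.034,0,0,0],[0.06,0,0,0.034,0,0,0],[0.06,0,0,0.034,0,0,0],[0.06,0,0,0.034,0,0,0],[0.06,0,0,0.034,0,0,0],[0.06,0,0,0.034,0,0,0],[0.06,0,0,0.01,0,0,0],[0.06,0,0,-0.03,0,0,0],[0.06,0,0,-0.05,0,0,0],[0.06,0,0,-0.05,0,0,0],[0.06,0,0,-0.05,0,0,0]]})

```text
t: 8.42
tool_pos: [0.4942, -0.0454, 0.1992]
tool_rot: [0.141, 3.135, -0.001]
contact_force: [0.2, 0.5, -0.3]
opening: 0.0601
grip_force: 0.0
```

Emit:
send_path(offsets={"deltas":[[0.06,0,-0.04,0,0,0,0],[0.06,0.003,-0.08,0,0,0,0],[0.06,0.003,-0.098,0,0,0,0],[0.06,0.003,-0.098,0,0,0,0],[0.06,0.003,-0.098,0.04,0,0,0],[0.06,0.003,-0.098,0.07,0,0,0],[0.06,0.003,-0.098,0.084,0,0,0],[0.06,0.003,-0.098,0.084,0,0,0],[0.06,0.003,-0.098,0.084,0,0,0],[0,0.003,-0.098,0.084,0,0,0],[0,0.003,-0.098,0.084,0,0,0],[0,0.003,-0.098,0.084,0,0,0],[0,0.003,-0.098,0.084,0,0,0],[0,0.003,-0.098,0.084,0,0,0],[0,0.003,-0.098,0.084,0,0,0]]}, clamp_n=50)

```text
t: 9.67
tool_pos: [0.4825, -0.143, 0.115]
tool_rot: [0.141, 3.135, -0.002]
contact_force: [0.9, 0.0, 6.4]
opening: 0.0149
grip_force: 50.5
```

Emit:
send_path(offsets={"deltas":[[0,0,0,-0.01,0,0,0],[0,0,0,-0.02,0,0,0],[0,0,0,-0.03,0,0,0],[0,0,0,-0.035,0,0,0],[0,0,0,-0.035,0,0,0],[0,0,0,-0.035,0,0,0],[0,0,0,-0.035,0,0,0],[0,0,0,-0.035,0,0,0],[0,0,0,-0.035,0,0,0],[0,0,0,-0.035,0,0,0]]})

```text
t: 10.5
tool_pos: [0.4811, -0.1423, 0.1478]
tool_rot: [-0.141, -3.138, -0.001]
contact_force: [-0.0, 1.2, -1.9]
opening: 0.0147
grip_force: 49.5
```

Emit:
send_path(offsets={"deltas":[[0,0,0,0.01,0,0,0],[0,0,0,0.02,0,0,0],[0,0,0,0.028,0,0,0],[0,0,0,0.032,0,0,0],[0,0,0,0.034,0,0,0],[0,0,0,0.034,0,0,0],[0,0,0,0.034,0,0,0],[0.06,0,0,0.034,0,0,0],[0.06,0,0,0.034,0,0,0],[0.06,0,0,0.034,0,0,0],[0.06,0,0,0.034,0,0,0],[0.06,0,0,0.034,0,0,0],[0.06,0,0,0.01,0,0,0],[0.06,0,0,-0.03,0,0,0],[0.06,0,0,-0.05,0,0,0],[0.06,0,0,-0.05,0,0,0],[0.06,0,0,-0.05,0,0,0],[0.06,0,0,-0.05,0,0,0],[0.06,0,0,-0.05,0,0,0]]})

```text
t: 12.08
tool_pos: [0.4803, -0.142, 0.1962]
tool_rot: [-0.141, -3.135, -0.002]
contact_force: [-0.0, -0.2, -0.1]
opening: 0.0598
grip_force: 0.0
```

Emit:
send_path(offsets={"deltas":[[0.04,0.03,0.02,0,0,0,0],[0.04,0.06,0.04,0,0,0,0],[0.04,0.078,0.07,0,0,0,0],[0.04,0.078,0.098,0,0,0,0],[0.04,0.078,0.098,0,0,0,0],[0.04,0.078,0.098,0,0,0,0],[0.04,0.078,0.098,0,0,0,0]]})

```text
t: 12.67
tool_pos: [0.4121, -0.038, 0.1973]
tool_rot: [-0.14, -3.137, 0.0]
contact_force: [-0.7, -0.0, -0.0]
opening: 0.0397
grip_force: 0.0
```

Run:
```python
from h import *
o=monitor.get_obs();Rm=R.from_rotvec(o["tool_rot"])
t=-.0892;ex=np.array([np.cos(t),np.sin(t)]);O=np.array([.5461,-.0508])
print(Rm.inv().apply(np.append(O-.133*ex,.078)-o["tool_pos"]),o["tool_pos"])
for n in("top","side"):cv2.imwrite(f"pics/{n}2.png",get_image(n)[:,:,::-1])
a=cv2.imread("pics/top2.png")[165:270,225:390];b=cv2.imread("pics/side2.png")[150:310,210:400]
cv2.imwrite("pics/two.png",np.vstack([cv2.resize(a,(495,315)),cv2.resize(b,(495,285))]))
```

```text
[-0.00180143 -0.00076544  0.11930666] [ 0.41210717 -0.03803036  0.19730945]
```

View pics/two.png

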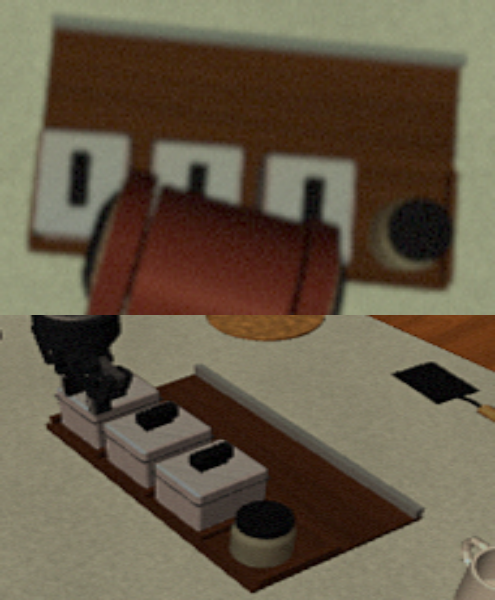

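All three caddies stand in their lanes again. The middle one is the full one: it read 6.6 N against 3.8 N and 1.9 N. I'll go down behind it and push.

Emit:
send_path(offsets={"deltas":[[0.04,0,-0.001,0.035,0,0,0],[0.04,0,-0.001,0.07,0,0,0],[0.04,0,-0.001,0.1,0,0,0],[0.04,0,-0.001,0.117,0,0,0],[0.04,0,-0.001,0.117,0,0,0],[0.04,0,-0.001,0.117,0,0,0]]})

```text
t: 13.27
tool_pos: [0.4117, -0.0394, 0.0805]
tool_rot: [-0.143, -3.136, -0.001]
contact_force: [-0.3, 0.5, 0.2]
opening: 0.0399
grip_force: 0.0
```

Emit:
send_path(offsets={"deltas":[[0.04,-0.005,0,0,0,0,0],[0.04,-0.01,0,0,0,0,0],[0.04,-0.015,0,0,0,0,0],[0.04,-0.02,0,0,0,0,0],[0.04,-0.025,0,0,0,0,0],[0.04,-0.03,0,0,0,0,0],[0.04,-0.035,0,0,0,0,0],[0.04,-0.04,0,0,0,0,0],[0.04,-0.045,0,0,0,0,0],[0.04,-0.05,0,0,0,0,0]]})

```text
t: 14.1
tool_pos: [0.4606, -0.0431, 0.0817]
tool_rot: [-0.14, -3.132, -0.001]
contact_force: [-11.5, 1.2, 9.6]
opening: 0.0401
grip_force: 5.7
```

Run:
```python
from h import *
o=monitor.get_obs();im=get_image("side");cv2.imwrite("pics/s3.png",cv2.resize(im[130:310,190:400],None,fx=2.8,fy=2.8)[:,:,::-1])
```

```text
(no output)
```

View pics/s3.png

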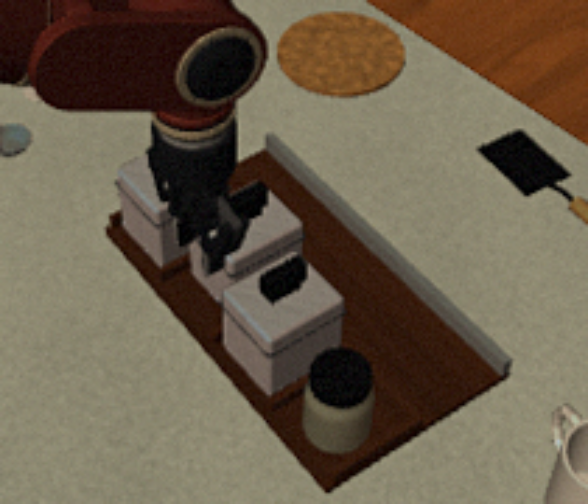

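The full caddy has slid about 20 mm with its handle still upright at (248,205). The force is highish, and its upward part shows I'm pushing too high. I'll back off, tilt the tool and push lower.

Emit:
send_path(offsets={"deltas":[[0.04,0.01,0,0,0,0,0],[0.04,0.022,0,0,0,0,0],[0.04,0.022,0,0,0,-0.1,0],[0.04,0.022,0,0,0,-0.2,0],[0.04,0.022,0,0.01,0,-0.3,0],[0.04,0.022,0,0.03,0,-0.3,0],[0.04,0.022,0,0.03,0,-0.3,0],[0.04,0.022,0,0.03,0,-0.3,0],[0.04,0.022,0,0.03,0,-0.3,0]]})

```text
t: 14.9
tool_pos: [0.4415, -0.0416, 0.0526]
tool_rot: [0.127, 2.838, -0.02]
contact_force: [0.1, -0.3, 0.6]
opening: 0.0397
grip_force: 0.0
```

Run:
```python
from h import *
o=monitor.get_obs();print(R.from_rotvec(o["tool_rot"]).as_matrix().round(3).tolist(),o["q"].round(2))
```

```text
[[-0.951, 0.089, 0.295], [0.085, 0.996, -0.027], [-0.297, -0.0, -0.955]] [-0.3  -0.45  2.38  0.08  0.92 -1.82]
```

Emit:
send_path(offsets={"deltas":[[0.04,-0.0096,0,0.003,0,0,0],[0.04,-0.0191,0,0.0059,0,0,0],[0.04,-0.0239,0,0.0074,0,0,0],[0.04,-0.0287,0,0.0089,0,0,0],[0.04,-0.0334,0,0.0104,0,0,0],[0.04,-0.0382,0,0.0118,0,0,0],[0.04,-0.043,0,0.0133,0,0,0],[0.04,-0.0478,0,0.0148,0,0,0],[0.04,-0.0525,0,0.0163,0,0,0],[0.04,-0.0573,0,0.0177,0,0,0]]})

```text
t: 15.73
tool_pos: [0.4999, -0.0467, 0.052]
tool_rot: [0.126, 2.843, -0.019]
contact_force: [-9.4, 0.6, 7.5]
opening: 0.0399
grip_force: 5.0
```

Run:
```python
from h import *
o=monitor.get_obs();print(o["contact_force"])
im=get_image("side");cv2.imwrite("pics/s4.png",cv2.resize(im[130:310,190:400],None,fx=2.8,fy=2.8)[:,:,::-1])
```

```text
[-9.42443916  0.60966307  7.53374997]
```

View pics/s4.png

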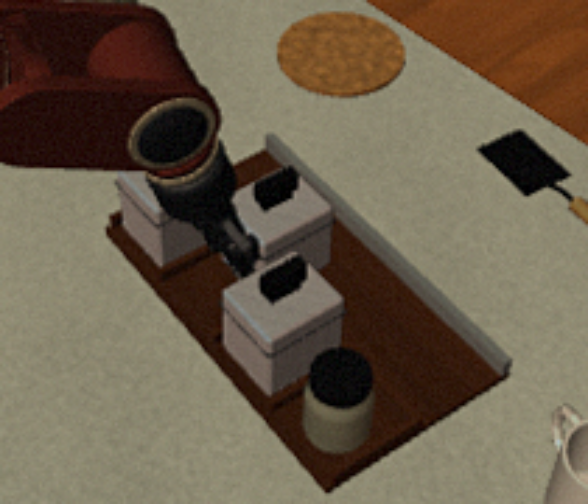

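The caddy is upright and square and partly onto the ledge, with its handle at (276,188). I'll keep pushing.

Emit:
send_path(offsets={"deltas":[[0.04,-0.0048,0,0.0015,0,0,0],[0.04,-0.0096,0,0.003,0,0,0],[0.04,-0.0143,0,0.0044,0,0,0],[0.04,-0.0191,0,0.0059,0,0,0],[0.04,-0.0239,0,0.0074,0,0,0],[0.04,-0.0277,0,0.0086,0,0,0],[0.04,-0.0315,0,0.0098,0,0,0],[0.04,-0.0344,0,0.0106,0,0,0]]})

```text
t: 16.45
tool_pos: [0.5357, -0.0499, 0.0516]
tool_rot: [0.127, 2.843, -0.019]
contact_force: [-8.3, 0.2, 4.7]
opening: 0.0403
grip_force: 4.2
```

Emit:
send_path(offsets={"deltas":[[0.04,-0.0019,0,0.0006,0,0,0],[0.04,-0.0038,0,0.0012,0,0,0]]})

```text
t: 16.62
tool_pos: [0.5394, -0.0502, 0.0515]
tool_rot: [0.127, 2.843, -0.019]
contact_force: [-9.9, 1.5, 6.5]
opening: 0.04
grip_force: 4.6
```

Emit:
send_path(offsets={"deltas":[[0.04,-0.0019,0,0.0006,0,0,0],[0.04,-0.0038,0,0.0012,0,0,0]]})

```text
t: 16.78
tool_pos: [0.5433, -0.0505, 0.0516]
tool_rot: [0.127, 2.843, -0.019]
contact_force: [-8.4, 0.2, 6.8]
opening: 0.0402
grip_force: 4.6
```

Run:
```python
from h import *
im=get_image("side");cv2.imwrite("pics/s5.png",cv2.resize(im[170:270,260:390],None,fx=5,fy=5)[:,:,::-1])
```

```text
(no output)
```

View pics/s5.png

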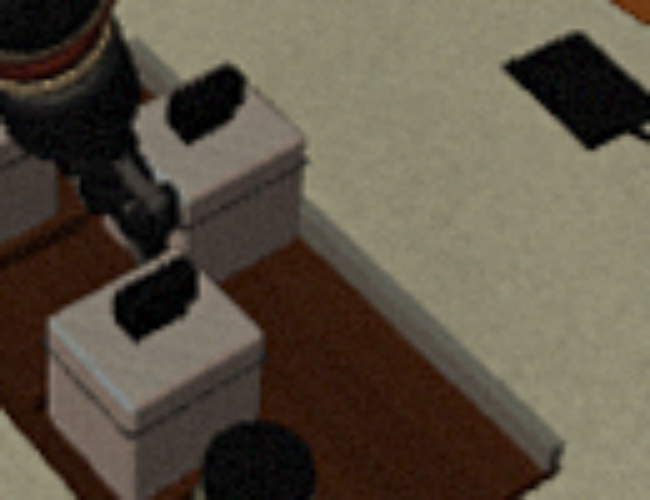

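The caddy's far foot at (300,240) is almost at the lip's base. I'll take small steps until the force rises.

Emit:
send_path(offsets={"deltas":[[0.04,-0.0014,0,0.0004,0,0,0],[0.04,-0.0029,0,0.0009,0,0,0]]})

```text
t: 17.0
tool_pos: [0.5462, -0.0508, 0.0515]
tool_rot: [0.127, 2.843, -0.019]
contact_force: [-14.6, 1.9, 10.9]
opening: 0.0398
grip_force: 7.9
```

Emit:
send_path(offsets={"deltas":[[0.04,-0.001,0,0.0003,0,0,0],[0.04,-0.0019,0,0.0006,0,0,0]]})

```text
t: 17.17
tool_pos: [0.5464, -0.0507, 0.0514]
tool_rot: [0.126, 2.849, -0.018]
contact_force: [-27.5, 1.4, 22.2]
opening: 0.0401
grip_force: 13.4
```

The force rose sharply with no further travel, so it is against the lip. I'll withdraw.

Emit:
send_path(offsets={"deltas":[[0.04,0.003,0,-0.001,0,0,0],[0.04,0.006,0,-0.002,0,0,0],[0.04,0.0191,0,-0.0059,0,0,0],[0.04,0.0382,0,-0.0118,0,0,0],[0.04,0.0573,0,-0.0177,0,0,0],[0.04,0.0955,0,-0.0296,0,0,0],[0.04,0.0955,0,-0.0296,0,0,0],[0.04,0.081,0,-0.077,0,0,0],[0.04,0.066,0,-0.125,0,0,0],[0.04,0.066,0,-0.125,0,0,0],[0.04,0.066,0,-0.125,0,0,0],[0.04,0.066,0,-0.125,0,0,0],[0.04,0.066,0,-0.125,0,0,0]]})

```text
t: 18.25
tool_pos: [0.4489, -0.042, 0.1503]
tool_rot: [0.128, 2.841, -0.019]
contact_force: [0.2, 0.6, -0.4]
opening: 0.0396
grip_force: 0.0
```

Run:
```python
from h import *
a=get_image("side")[140:310,210:400,::-1];b=get_image("top")[165:270,225:390,::-1]
cv2.imwrite("pics/f.png",np.hstack([cv2.resize(a,(400,358)),cv2.resize(b,(400,358))]))
```

```text
(no output)
```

View pics/f.png

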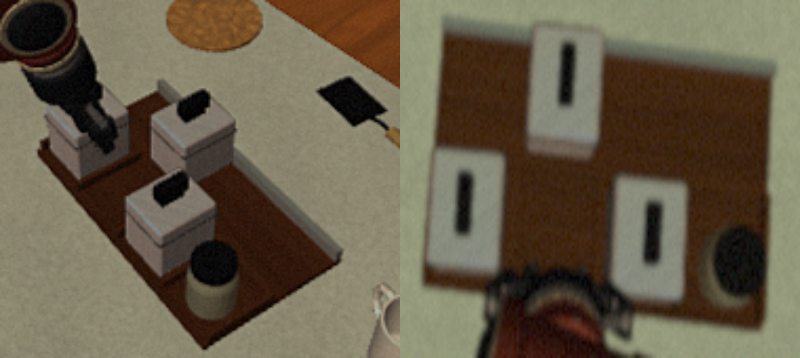

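The full caddy stands square at the lip, with its handle at (566,73) in the right half. The other two are in their lanes. One numeric check before handing in.

Run:
```python
from h import *
im=get_image("top")[165:215,270:320];m=(im.max(2)<45).astype(np.uint8)
n,l,s,c=cv2.connectedComponentsWithStats(m);i=1+s[1:,4].argmax();u,v=c[i]+[270,165]
t=-.0892;ex=np.array([np.cos(t),np.sin(t)]);ey=np.array([-ex[1],ex[0]])
p=ray("top",u,v,.132)[:2]-[.5461,-.0508];x=p@ex;print(s[i],x,p@ey)
if .045<x<.065: print(ctrl.finish_job())
```

```text
[21 13  6 17 72] 0.05193937766521461 0.0007473326839582853
the job is handed in; nothing more can be done
None
```

The middle caddy is the full one: it read 6.6 N when lifted, against 3.8 N (left) and 1.9 N (third lane). I slid it along its lane until it met the steel lip, where it looks upright and square in the last pictures; its measured position is stand x about 52 mm, inside the 47 to 62 mm window. The other two are back in their lanes, and the job is handed in, but the judge's result was not shown.

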